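# Refit the plunger of the eyelet press

## Robot

A 6-joint arm with a two-finger parallel gripper is mounted at the origin on the work surface. World frame = base frame: x ahead of the robot, y to its left, z up, the work surface at z = 0. Lengths are in mm, angles in degrees, forces in N, time in s.
With the tool pointing down it reaches from about 300 to 850 mm from the base axis. Payload 4.2 kg.
Tool frame: the origin (TCP) lies at the very end of the fingers, on their centre line; the grasp point (between the pads) lies 19 mm behind it (env.tcp_to_grasp is the distance from the TCP to the grasp point, in mm); z points along the fingers, y is the line along which they close (so a half turn about z gives the same grasp; the last joint's range is limited). The gripper opens to 91 mm and grips with 3 to 60 N. Pads are 32 mm wide; open, the fingers measure 118 mm over their backs; the gripper's body (76 mm by 178 mm) begins 60 mm behind the grasp point.
Start: joints at [-74.828, 18.312, 89.639, -0, 72.044, -1.146], TCP at [161.558, -551.853, 213.976] pointing down, gripper open.
Joint ranges: [-177.97, 177.97], [-48.28, 115.42], [12.27, 149.76], [-77.06, 257.06], [2.81, 150.46], [-146.56, 146.56]. Speed limits (degrees/s): [147.25, 147.25, 180, 180, 180, 180].

## Interface

Orientations are given as [roll, pitch, yaw] about the fixed x, y, z axes, in that order (R = Rz(yaw) Ry(pitch) Rx(roll)).
In Python, from workcell import env gives the robot as it stands.
- The arm moves only by the tool move_arm, never from a script. Its argument "plan" is a list of rows, each a list of 3 entries, a list of its own where there are three numbers: the shift along the world's x, y, z in cm, then the turn about the world's z in degrees, then the closure, from 0 (fully open) to 1 (shut). In form: [[[x, y, z], turn, claw], ...]. A call has 1 to 5 rows; each row shifts and turns the commanded pose from where the row before left it; what a row does not reach is not made up. A row lasts 1/10 s, in which the tool goes at most 50 mm and 8.59 degrees, less where a joint would pass 70% of its speed; a pose out of reach is approached as far as the arm can. A call is refused whole if a number of a shift passes 5 or a number of a turn 8.59, either way. A call with a gripper value outside its range is refused whole. The fingers move at their own pace and stop on an object; "squeeze" is the grip in N (left out, the last holds). Time passes only in rows, so rows that do not move let the fingers close. It gives the time, the measured TCP pose, the force, the opening and the grip force at its end, in the units of the state.
- env.state(): the state, without advancing time (a new reading comes with each control period).
- env.grab_frame(name): name is "scene" or "top" or "wrist"; returns a dict with "frame" (480x640x3 uint8, red, green, blue), "z_map" (480x640 float32, mm along the optical axis (not along the pixel's ray), 0 where there is no reading), "fovy" (degrees; the focal length in pixels is half the picture's height over the tangent of half this angle, whatever the lens; pixels are square), "cx", "cy" (the principal point, pixels), "position" and "orientation" of the camera in the world. Camera axes: x right, y down, z forward; pixel columns grow to the right and rows downward; lengths in mm; the calibration is good to about 2 mm. The wrist camera is an equidistant fisheye: a pixel r from the principal point sees the ray r / f radians off the axis. A picture is of the moment at which its call begins.
- env.job_done(): hands the job in; it is judged then, once.
Trained networks look in a picture, given as the dict that the camera call returned (one of the last four; its "shot" number tells which), for a name from the list of things; names that differ only in an ending like _2 or _b are one class to them, and where a whole thing is asked for, a point or a joint stands for the part that bears it (a point fixed in the world has none). Each returns a list of dicts, best first, with "score" (0 to 1); they miss things now and then, are a little off and sometimes report something else, mostly with a low value. They report only what shows in the picture. A call takes as long as a camera call. They do not tell look-alikes from the thing itself.
- env.search_frame(picture, label): "point" ([column, row] in pixels, amid what is visible of it).
- env.landmark_of(picture, label): "point" ([column, row] in pixels: a listed point, or the origin of a listed thing).
The state is a dict: "time_s": time; "qpos": joint angles; "qvel": joint speeds; "effort": joint torques, N m; "ee_pos": TCP position; "ee_rot": TCP orientation; "force": force on the tool from outside, world axes, zero at the start; "torque": the same for the moment, N m; "gripper_width": finger opening in mm; "gripper_force": force on a finger pad.
Only numpy, scipy, OpenCV 4.12 (cv2) and the standard library are available. Lean on these libraries where they do the work, as an engineer would, in place of code of your own. Each camera call takes 0.05 s, during which the arm holds its last target. There are 200 camera calls.

## Task

The bench eyelet press is back from cleaning. Take the long plunger, the tallest of the three tools standing in the drilled wooden block, and lower it through the upper and then the lower bush of the press, without letting it touch the anvil; leave the other tools, the stop collar and the printing block where they are. Finish while still holding it, upright and still through both bushes, its foot 20 mm above the anvil, so that the stop collar can be locked on: it falls if you let go.

Things in the scene. Friction and masses are not known exactly. Their poses are not given: they have to be found in the camera images.
- long_plunger: The tool to fit: steel shaft 16 mm in diameter, 140 mm long, 3 mm bevel at the foot; on top a black palm knob, 34 mm in diameter, 28 mm tall. 168 mm in all, about 0.26 kg. Origin at the foot's centre, z along the shaft to the knob. At the start upright and loose in a hole of the wooden block, foot 10 mm and knob top 178 mm above the table.
- plunger_foot (a point): Centre of the long plunger's foot (its lower end).
- plunger_knob (a point): Centre of the long plunger's knob, 154 mm above the foot on the shaft's axis: the place to grip.
- tool_block: Fixed wooden block, 75 by 215 by 55 mm high, with three upright holes in a row along its y axis, 70 mm apart, the middle one at its centre; holes 17.8 mm wide and 45 mm deep, floor 10 mm above the table. Origin at the centre of its underside, z up. Which tool stands in which hole changes.
- short_plunger: Bystander in the block: same shaft diameter and same knob as the long plunger but only 123 mm long (shaft 95 mm), its top 133 mm above the table. Origin at the centre of its foot.
- pear_punch: Bystander in the block: hand punch with a dark 16 mm shaft and a light, pear-shaped wooden handle up to 38 mm across, 122 mm long, its top 132 mm above the table. Origin at the centre of its foot.
- press: Bench eyelet press, fixed: grey C-shaped frame, base plate 190 x 110 x 20 mm, a column on one side (top 152 mm above the table, near face 71 mm from the bush axis) and two arms one above the other, each ending in a boss 45 mm across with a brass bush. Origin on the table under the common axis of the bushes, z up, column towards +x.
- upper_bush (a point): Centre of the mouth (top face) of the upper bush, 155 mm above the table. Bore 19 mm, widening to 25 mm over the top 3 mm, 20 mm long, upright. Nothing of the press is higher than this.
- lower_bush (a point): Centre of the mouth (top face) of the lower bush, 95 mm above the table, straight below the upper one; same bore, bevel and length, so its lower end is 75 mm above the table.
- anvil: Steel anvil on the base plate, 42 mm in diameter and 15 mm tall, on the axis of the bushes. Origin at the centre of its underside.
- anvil_top (a point): Centre of the anvil's top face, 35 mm above the table and 40 mm below the lower end of the lower bush.
- stop_collar: Bystander: loose steel ring, 34 mm across and 13 mm high, lying on the table. Origin at the centre of its underside.
- print_block: Bystander: flower-shaped wooden printing block, 108 mm across and 35 mm thick, with an upright handle to 110 mm height, standing on the table. Origin at the centre of its underside.
Mind the look-alikes: they are no part of the job. What is shaped like the long_plunger but green or orange is not meant.

How it is judged (in metres and radians):
On the way, in this order (a step that is already met when the one before it is completed fails the run):
1. the long plunger is drawn up out of the wooden block, held in the fingers (z of plunger_foot in the frame of tool_block above 0.058 m and contact force between the fingers and long_plunger above 0.5 N), for 0.1 s.
2. its foot has passed down through the upper bush, held in the fingers (z of plunger_foot in the frame of upper_bush below -0.022 m and horizontal distance between plunger_foot and upper_bush below 0.006 m and contact force between the fingers and long_plunger above 0.5 N), for 0.1 s.
3. its foot has passed down through the lower bush as well, held in the fingers (z of plunger_foot in the frame of lower_bush below -0.022 m and horizontal distance between plunger_foot and lower_bush below 0.005 m and contact force between the fingers and long_plunger above 0.5 N), for 0.1 s.
At the end, for the whole second after the job is handed in: The long plunger is gripped (over 1 N) and still (under 20 mm/s), upright in both bushes (foot within 5 mm of the lower axis, knob within 10 mm of the upper, lean under 0.08 rad), its foot 12 to 28 mm above the anvil and not touching it; the knob is clear of the upper bush (z of plunger_foot in the frame of anvil_top between 0.012 and 0.028 m and horizontal distance between plunger_foot and lower_bush below 0.005 m and horizontal distance between plunger_knob and upper_bush below 0.01 m and angle between long_plunger's own z axis and vertical below 0.08 rad and contact force between the fingers and long_plunger above 1 N and contact force between long_plunger and anvil below 0.5 N and linear speed of long_plunger below 0.02 m/s); the arm keeps its last pose, push and grip.
It fails at once if the long plunger touches the anvil (over 2 N) (contact force between long_plunger and anvil above 2 N).
It fails at once if a bystander is moved by more than 25 mm (short plunger, hand punch, stop collar, printing block) (distance of any of short_plunger, pear_punch, stop_collar, print_block from where it was at the start of the episode above 0.025 m).
It also fails if it takes over 54 s, if anything falls off the work surface, if the arm or the gripper's body presses on something with over 40 N, if the wrist force passes 120 N, or if a joint passes its speed limit or range.

## Working session

There is one attempt and no reset: what is moved stays moved. The work goes in short steps, Python scripts to look and compute and a tool call to move; the robot and the scene stay as the last step left them, time stands still between calls to the robot, and variables do not carry over. Pictures are saved under pics/ and viewed, at most 10 in all, crops included, and the job is handed in when it is done.

Besides the shell and the picture viewer there is one more tool, called after "Request:" in YAML: its name, and indented under it one key for each argument. move_arm: Moves the arm, as the interface text tells. Its arguments: {"type":"object","properties":{"plan":{"type":"array","items":{"type":"array"}},"squeeze":{"type":"number"}},"required":["plan"]}

```bash
mkdir -p pics
cat > h.py <<'E'
import numpy as np, cv2
from scipy.spatial.transform import Rotation as R
from workcell import env
def rot(o):
    o=np.array(o,float)
    return o if o.shape==(3,3) else R.from_euler('xyz',o,degrees=True).as_matrix()
def ray(p,uv,fish=False):
    f=240/np.tan(np.radians(p['fovy'])/2)
    d=np.array([uv[0]-p['cx'],uv[1]-p['cy']],float)
    if fish:
        r=np.hypot(*d); t=r/f; v=np.r_[d/max(r,1e-9)*np.sin(t),np.cos(t)]
    else: v=np.r_[d/f,1]
    return np.array(p['position'],float),rot(p['orientation'])@v
def atz(p,uv,z,fish=False):
    c,v=ray(p,uv,fish); return c+v*(z-c[2])/v[2]
def atdepth(p,uv,fish=False):
    c,v=ray(p,uv,fish); z=p['z_map'][int(round(uv[1])),int(round(uv[0]))]
    vz=(rot(p['orientation']).T@v)[2]; return c+v*z/vz
def tri(L):
    A=np.zeros((3,3));b=np.zeros(3)
    for c,v in L:
        v=v/np.linalg.norm(v);M=np.eye(3)-np.outer(v,v);A+=M;b+=M@c
    x=np.linalg.solve(A,b)
    return x,[np.linalg.norm(np.cross(x-c,v/np.linalg.norm(v))) for c,v in L]
def save(p,n): cv2.imwrite('pics/'+n,p['frame'][:,:,::-1])
E
python3 - <<'E'
from h import *
np.set_printoptions(precision=1,suppress=True)
P={}
for n in('scene','top','wrist'):
    p=env.grab_frame(n);P[n]=p;save(p,n+'1.png');print(n,p['fovy'],p['cx'],p['cy'],p['position'],p['orientation'])
    for l in('plunger_knob','upper_bush','lower_bush','short_plunger','pear_punch','tool_block'):
        for d in env.landmark_of(p,l)[:3]: print(l,np.array(d['point']),round(d['score'],2))
a=np.hstack([cv2.resize(P[n]['frame'],(400,300)) for n in('top','wrist')])
cv2.imwrite('pics/tw.png',a[:,:,::-1])
print(env.state())
E
```

```text
scene 43.62357868123947 316.02113696262865 225.11600224037693 [1198.  -445.5  895.2] [-134.1   -0.5   53.5]
plunger_knob [255.4 254.3] 0.92
plunger_knob [208.8 277.1] 0.91
plunger_knob [226.6 222.1] 0.88
upper_bush [359.9 156.3] 0.62
lower_bush [358.7 179.9] 0.97
pear_punch [165.7 311.2] 0.69
tool_block [197.9 293.8] 0.61
top 56.683178082015786 312.8930911997944 228.27555871138827 [466.    2.8 837. ] [-169.9   -0.2  -91.3]
plunger_knob [416.9 363.5] 0.69
plunger_knob [390.7 292.5] 0.62
plunger_knob [440.3 232.4] 0.62
upper_bush [185.5 296.5] 0.78
lower_bush [186.6 296.6] 0.23
short_plunger [412.9 295.1] 0.66
pear_punch [455.1 298.4] 0.79
tool_block [409.7 294.8] 0.9
wrist 65.70646984690485 318.160185301488 234.997426023076 [ 238.1 -529.   385.1] [163.8  -0.  -73.7]
{'time_s': 1.05, 'qpos': array([-74.8,  18.3,  89.6,   0. ,  72. ,  -1.1]), 'qvel': array([ 0. , -0. , -0. , -0.1, -0. , -0. ]), 'effort': array([ -0. , -41.2, -23.2,   0.1,   0. ,  -0. ]), 'ee_pos': array([ 161.5, -551.9,  214. ]), 'ee_rot': array([180. ,  -0. ,  16.3]), 'force': array([-0.5,  0.2,  1.1]), 'torque': array([ 0. ,  0. , -0.1]), 'gripper_force': 0.0, 'gripper_width': 91.41481293157273}
```

View pics/scene1.png

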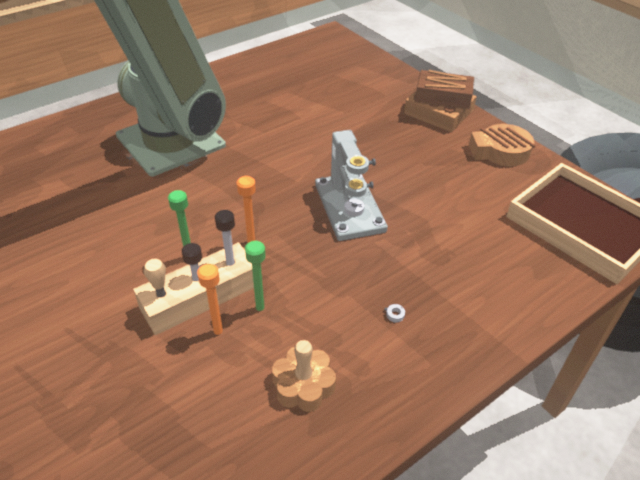

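View pics/top1.png

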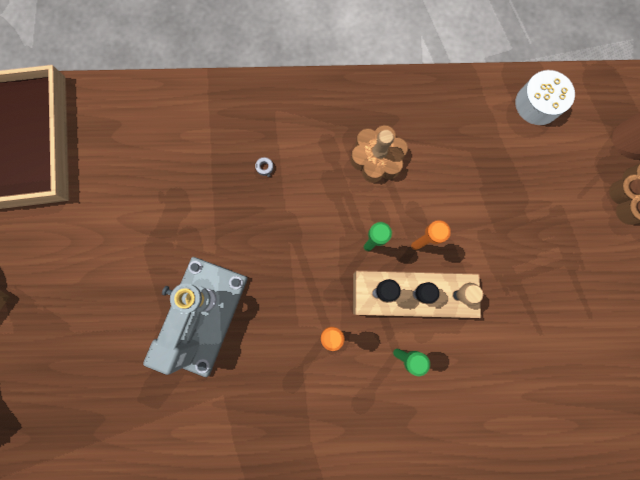

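The things that could be mistaken for the long plunger, in the scene view:
- Black knobs at (225,221) and (192,254). The first stands taller and is at the press end of the block.
- Pear punch at (155,270).
- Green decoys at (178,200) and (256,250).
- Orange decoys at (247,185) and (208,275).

I choose black (225,221), which is top-view (388,291). Next I measure it and take a close crop.

Run:
```python
from h import *
np.set_printoptions(precision=1,suppress=True)
s=env.grab_frame('scene');t=env.grab_frame('top')
def blob(p,uv,kind):
    f=cv2.cvtColor(p['frame'],cv2.COLOR_RGB2HSV).astype(int);h,sa,v=f[...,0],f[...,1],f[...,2]
    m={'k':(v<60),'g':(h>50)&(h<90)&(sa>120),'o':(h>5)&(h<20)&(sa>190)&(v>170)}[kind].astype(np.uint8)
    m[:,:max(uv[0]-13,0)]=0;m[:,uv[0]+13:]=0;m[:uv[1]-13]=0;m[uv[1]+13:]=0
    n,L,st,c=cv2.connectedComponentsWithStats(m);i=1+np.argmax(st[1:,4]);return c[i],st[i]
for n,a,b,k in[('long',(225,221),(388,291),'k'),('short',(192,254),(427,293),'k'),('g1',(178,200),(417,364),'g'),('g2',(256,250),(380,233),'g'),('o1',(247,185),(332,339),'o'),('o2',(208,275),(438,231),'o')]:
    ca,sa=blob(s,a,k);cb,sb=blob(t,b,k)
    x,r=tri([ray(s,ca),ray(t,cb)]);print(n,ca,sa,cb,sb,x,np.array(r),'depthtop',atdepth(t,cb),'dscene',atdepth(s,ca))
L=[]
for n,a,b in[('ub',None,None)]:
  for l in('upper_bush','lower_bush'):
    for p,nm in((s,'s'),(t,'t')):
        for d in env.landmark_of(p,l)[:2]:
            z=155 if l[0]=='u' else 95; print(l,nm,np.array(d['point']),d['score'],atz(p,d['point'],z))
# yaw from block depth edges
for uv in((356,295),(478,295),(362,278),(362,312),(470,280),(475,312)): print('blk',atz(t,uv,55),atdepth(t,uv))
x,r=tri([ray(s,(303,347)),ray(t,(386,135))]);print('print handle',x,r)
print('collar',atz(t,(264,166),8),'column',atz(t,(165,357),152), atdepth(t,(165,355)))
c1=cv2.resize(s['frame'][180:330,120:280],(480,450),interpolation=cv2.INTER_CUBIC)
c2=cv2.resize(t['frame'][255:405,145:245],(300,450),interpolation=cv2.INTER_CUBIC)
cv2.imwrite('pics/crop.png',np.hstack([c1,c2])[:,:,::-1])
```

```text
Traceback (most recent call last):
ValueError: attempt to get argmax of an empty sequence
```

```bash
cat > m.py <<'E'
from h import *
np.set_printoptions(precision=1,suppress=True)
s=env.grab_frame('scene');t=env.grab_frame('top')
def blob(p,uv,kind):
    f=cv2.cvtColor(p['frame'],cv2.COLOR_RGB2HSV).astype(int);h,sa,v=f[...,0],f[...,1],f[...,2]
    m={'k':(v<60),'g':(h>50)&(h<90)&(sa>120),'o':(h>5)&(h<20)&(sa>170)&(v>170)}[kind].astype(np.uint8)
    q=np.zeros_like(m);w=(slice(uv[1]-13,uv[1]+13),slice(uv[0]-13,uv[0]+13));q[w]=m[w]
    n,L,st,c=cv2.connectedComponentsWithStats(q)
    if n<2: print('none',uv,p['frame'][uv[1],uv[0]]);return np.array(uv,float),0
    i=1+np.argmax(st[1:,4]);return c[i],st[i]
for n,a,b,k in[('long',(225,221),(388,291),'k'),('short',(192,254),(427,293),'k'),('g1',(178,200),(417,364),'g'),('g2',(256,250),(380,233),'g'),('o1',(247,185),(332,339),'o'),('o2',(208,275),(438,231),'o')]:
    ca,sa=blob(s,a,k);cb,sb=blob(t,b,k)
    x,r=tri([ray(s,ca),ray(t,cb)]);print(n,ca,sa,cb,sb,x,np.array(r),'depthtop',atdepth(t,cb),'dscene',atdepth(s,ca))
for l in('upper_bush','lower_bush'):
    for p,nm in((s,'s'),(t,'t')):
        for d in env.landmark_of(p,l)[:2]:
            z=155 if l[0]=='u' else 95; print(l,nm,np.array(d['point']),round(d['score'],2),atz(p,d['point'],z))
for uv in((356,295),(478,295),(362,278),(362,312),(470,280),(475,312)): print('blk',atz(t,uv,55),atdepth(t,uv))
x,r=tri([ray(s,(303,347)),ray(t,(386,135))]);print('print handle',x,r)
print('collar',atz(t,(264,166),8),'column',atz(t,(165,357),152), atdepth(t,(165,355)))
c1=cv2.resize(s['frame'][180:330,120:280],(480,450),interpolation=cv2.INTER_CUBIC)
c2=cv2.resize(t['frame'][255:405,145:245],(300,450),interpolation=cv2.INTER_CUBIC)
cv2.imwrite('pics/crop.png',np.hstack([c1,c2])[:,:,::-1])
E
python3 m.py
```

```text
none (225, 221) [83 73 68]
long [225. 221.] 0 [387.9 290.3] [376 280  24  22 407] [ 489.4 -112.7  161.2] [0.1 0.1] depthtop [ 488.7 -109.9  178.2] dscene [ 500.6 -117.8  172.7]
none (192, 254) [84 72 68]
short [192. 254.] 0 [426.8 292.7] [415 283  24  20 384] [ 485.7 -182.7  116.7] [0.1 0.1] depthtop [ 485.2 -178.4  133.7] dscene [ 498.4 -187.3  130.5]
g1 [177.  196.4] [169 191  17  11 150] [416.2 362.6] [404 351  26  25 493] [ 382.8 -150.   162.2] [1.6 1.6] depthtop [ 384.2 -147.5  167. ] dscene [ 389.1 -153.9  169. ]
g2 [255.2 247.1] [247 242  17  11 132] [378.7 234.1] [367 222  24  24 426] [ 575.3 -103.5  161.2] [0.3 0.3] depthtop [ 574.1 -102.   169. ] dscene [ 580.  -106.4  167. ]
o1 [247.8 189.4] [238 185  17  10  67] [331.9 338.5] [321 327  23  24 441] [420.4 -25.8 143. ] [1.6 1.6] depthtop [421.3 -26.1 169.2] dscene [438.6 -33.9 159.8]
o2 [215.7 278.5] [213 276   5   6  13] [438.7 230.9] [428 220  22  23 397] [ 583.4 -193.7  150. ] [6.5 6.5] depthtop [ 577.1 -194.1  167.8] dscene [ 594.1 -191.4  157.9]
upper_bush s [358.8 159.8] 0.61 [486.5 196.7 155. ]
upper_bush t [184.3 298.1] 0.97 [485.1 194.8 155. ]
upper_bush t [372.9 295.7] 0.31 [482.  -90.8 155. ]
lower_bush s [356.5 181.8] 0.88 [483.3 197.8  95. ]
lower_bush t [195.4 300.6] 0.89 [482.3 193.4  95. ]
lower_bush t [374.8 155. ] 0.28 [ 726.1 -113.8   95. ]
blk [486.2 -75.1  55. ] [486.3 -75.3  53.8]
blk [ 481.3 -287.5   55. ] [ 479.8 -259.2  131.2]
blk [515.4 -86.8  55. ] [515.2 -86.5  58. ]
blk [456.9 -84.3  55. ] [457.  -83.9  58.4]
blk [ 507.5 -275.8   55. ] [ 507.4 -274.8   57.8]
blk [ 452.4 -279.7   55. ] [ 452.4 -279.7   55.1]
print handle [ 756.8 -133.7  108. ] [np.float64(0.931080736397196), np.float64(0.9310807363972586)]
collar [739.1  88.7   8. ] column [399.3 222.  152. ] [402.2 222.  152.2]
```

View pics/crop.png

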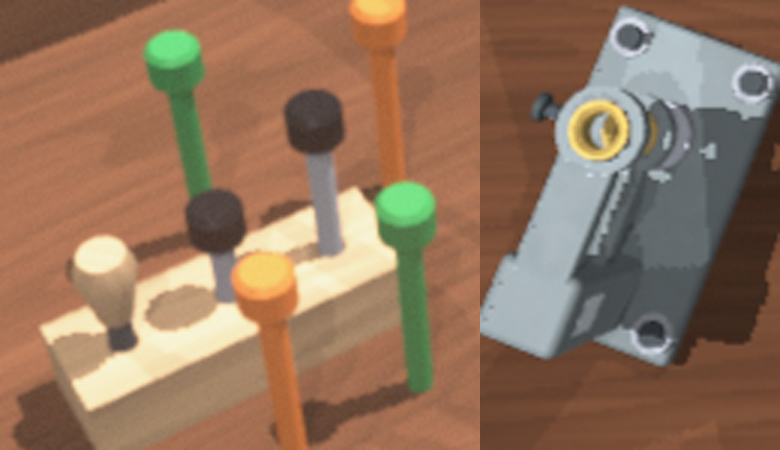

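The crop shows the two black knobs. The one towards the press (crop 315,120) is clearly the taller, with its top measured at 178 mm against 133 mm, so that is the long plunger at about (488,-112). The pear punch, short plunger and coloured decoys are all set apart from it.

Request:
move_arm:
  plan:
    - [[3, 4, 0.6], -3, 0.3]
    - [[3, 4, 0.6], -3, 0.3]
    - [[3, 4, 0.6], -3, 0.3]
    - [[3, 4, 0.6], -3, 0.3]
    - [[3, 4, 0.6], -3, 0.3]
  squeeze: 40

```text
time_s: 1.95
ee_pos: [311.3, -351.7, 244.2]
ee_rot: [180.0, -0.0, 1.2]
force: [0.7, -0.3, -1.0]
gripper_width: 63.7
gripper_force: 0.0
```

Request:
move_arm:
  plan:
    - [[3, 4, 0], -1.3, 0.3]
    - [[3, 4, 0], 0, 0.3]
    - [[3, 4, 0], 0, 0.3]
    - [[0, 0, 0], 0, 0.3]
    - [[0, 0, 0], 0, 0.3]

```text
time_s: 2.45
ee_pos: [400.9, -232.6, 243.8]
ee_rot: [180.0, 0.0, 0.2]
force: [-0.5, -0.3, 0.2]
gripper_width: 64.1
gripper_force: 0.0
```

```bash
cat > w.py <<'E'
from h import *
import sys
np.set_printoptions(precision=1,suppress=True)
p=env.grab_frame('wrist');save(p,sys.argv[1]);print(p['position'],p['orientation'])
for l in sys.argv[2:]:
    for d in env.landmark_of(p,l)[:3]:
        print(l,np.array(d['point']),round(d['score'],2),'depth',atdepth(p,d['point'],True),'ray',[x.round(4).tolist() for x in ray(p,d['point'],True)])
st=env.state();print({k:st[k] for k in('time_s','ee_pos','ee_rot','force','gripper_width','gripper_force')})
E
python3 w.py w1.png plunger_knob
```

```text
[ 480.7 -231.4  414.9] [163.8  -0.1 -89.8]
plunger_knob [149.5 126.9] 0.98 depth [ 487.3 -118.7  179.2] ray [[480.6781, -231.4143, 414.8685], [0.0254, 0.4314, -0.9018]]
plunger_knob [149.3   9.8] 0.87 depth [ 574.7 -111.6  167.7] ray [[480.6781, -231.4143, 414.8685], [0.324, 0.4126, -0.8514]]
plunger_knob [ 76.4 218. ] 0.72 depth [422.4 -38.8 167.4] ray [[480.6781, -231.4143, 414.8685], [-0.1828, 0.604, -0.7758]]
{'time_s': 2.55, 'ee_pos': array([ 400. , -234. ,  243.8]), 'ee_rot': array([180.,   0.,  -0.]), 'force': array([ 0.1, -0.4,  0.4]), 'gripper_width': 63.545320642435485, 'gripper_force': 0.0}
```

View pics/w1.png

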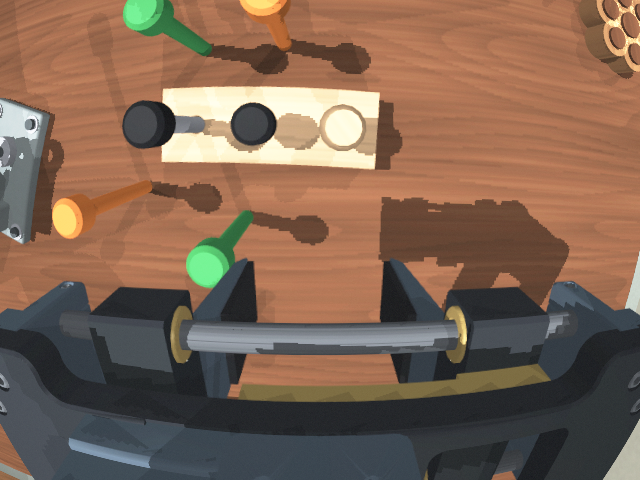

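The wrist view agrees with the top and scene views. The black long knob at (149,127) lies at (488,-112), and the short knob at (253,124) and punch at (343,128) are well clear.

Request:
move_arm:
  plan:
    - [[3, 4, 0], 0, 0.3]
    - [[3, 4, 0], 0, 0.3]
    - [[2.8, 4.2, 0], 0, 0.3]
    - [[0, 0, 0], 0, 0.3]
    - [[0, 0, 0], 0, 0.3]

```text
time_s: 3.05
ee_pos: [488.0, -112.6, 243.5]
ee_rot: [180.0, 0.1, 0.0]
force: [0.2, -0.2, -0.3]
gripper_width: 63.8
gripper_force: 0.0
```

```bash
python3 w.py w2.png plunger_knob
```

```text
[ 567.9 -111.7  414.5] [163.8  -0.1 -90. ]
plunger_knob [363.1 357.5] 0.84 depth [ 394.  -148.   167.9] ray [[567.88, -111.7232, 414.4592], [-0.5722, -0.1195, -0.8114]]
plunger_knob [309.  114.1] 0.74 depth [ 578.3 -106.   168.2] ray [[567.88, -111.7232, 414.4592], [0.0423, 0.0233, -0.9988]]
plunger_knob [432.9 118.4] 0.64 depth [ 578.  -189.3  167.8] ray [[567.88, -111.7232, 414.4592], [0.0391, -0.2998, -0.9532]]
{'time_s': 3.15, 'ee_pos': array([ 487.3, -113.5,  243.7]), 'ee_rot': array([180. ,   0. ,  -0.1]), 'force': array([-0.2, -0.3, -0.2]), 'gripper_width': 63.97167055512287, 'gripper_force': 0.0}
```

Request:
move_arm:
  plan:
    - [[0, 0.1, -3], 0, 0.3]
    - [[0, 0, -3], 0, 0.3]
    - [[0, 0, -3], 0, 0.3]
    - [[0, 0, -0.8], 0, 0.3]
    - [[0, 0, 0], 0, 0.3]

```text
time_s: 3.65
ee_pos: [487.1, -111.9, 145.1]
ee_rot: [-180.0, 0.1, -0.1]
force: [0.9, -0.1, -0.2]
gripper_width: 63.9
gripper_force: 0.0
```

Request:
move_arm:
  plan:
    - [[0, 0, 0], 0, 0.45]
    - [[0, 0, 0], 0, 0.7]
    - [[0, 0, 0], 0, 1]
    - [[0, 0, 0], 0, 1]
    - [[0, 0, 0], 0, 1]

```text
time_s: 4.15
ee_pos: [488.7, -110.7, 146.5]
ee_rot: [180.0, -0.1, 0.0]
force: [-0.0, -0.1, 3.1]
gripper_width: 33.1
gripper_force: 40.0
```

Request:
move_arm:
  plan:
    - [[0, 0, 1], 0, 1]
    - [[0, 0, 1.5], 0, 1]
    - [[0, 0, 2], 0, 1]
    - [[0, 0, 2.5], 0, 1]
    - [[0, 0, 2.5], 0, 1]

```text
time_s: 4.65
ee_pos: [487.5, -110.4, 241.4]
ee_rot: [-180.0, 0.1, 0.0]
force: [-0.2, -0.2, -3.3]
gripper_width: 33.3
gripper_force: 40.0
```

Request:
move_arm:
  plan:
    - [[0, 0, 2.5], 0, 1]
    - [[0, 0, 2.5], 0, 1]
    - [[0, 0, 2.5], 0, 1]
    - [[0, 0, 1.5], 0, 1]
    - [[0, 0, 0], 0, 1]

```text
time_s: 5.15
ee_pos: [489.0, -110.8, 333.0]
ee_rot: [179.9, -0.2, 0.0]
force: [0.1, -0.7, -2.7]
gripper_width: 33.2
gripper_force: 40.0
```

```bash
cat > f.py <<'E'
from h import *
import sys
np.set_printoptions(precision=1,suppress=True)
n=sys.argv[1];s=env.grab_frame('scene');t=env.grab_frame('top');save(s,n+'s.png');save(t,n+'t.png')
st=env.state();e=st['ee_pos'];print(st['time_s'],e,st['ee_rot'],st['gripper_width'],st['gripper_force'],st['force'])
for p,l in((s,'s'),(t,'t')):
    for lab in('plunger_foot','upper_bush'):
        for d in env.landmark_of(p,lab)[:4]:
            print(l,lab,np.array(d['point']),round(d['score'],2),atz(p,d['point'],155 if lab[0]=='u' else e[2]-135))
E
python3 f.py a
```

```text
5.25 [ 487.7 -110.5  330.1] [-180.     0.1    0. ] 33.03745849293363 39.999307135585696 [-0.3 -0.1 -3.5]
s plunger_foot [219.  331.5] 0.82 [ 713.9 -249.7  195.1]
s plunger_foot [252.  240.3] 0.76 [ 587.7 -115.5  195.1]
s plunger_foot [260.7 306.8] 0.69 [ 711.5 -178.2  195.1]
s plunger_foot [222.2 205.5] 0.66 [ 485.6 -112.1  195.1]
s upper_bush [358.6 162.5] 0.86 [493.  190.8 155. ]
t plunger_foot [398.2 350.9] 0.56 [ 404.  -117.   195.1]
t upper_bush [194.3 300.5] 0.61 [481.1 179.6 155. ]
t upper_bush [185.7 295. ] 0.57 [489.7 192.8 155. ]
```

Request:
move_arm:
  plan:
    - [[0, 2, 0], 0, 1]
    - [[0, 3.5, 0], 0, 1]
    - [[0, 4, 0], 0, 1]
    - [[0, 4, 0], 0, 1]
    - [[0, 4, 0], 0, 1]

```text
time_s: 5.95
ee_pos: [487.8, 65.7, 330.1]
ee_rot: [180.0, 0.1, -0.0]
force: [0.6, 0.4, -3.9]
gripper_width: 33.0
gripper_force: 40.0
```

Request:
move_arm:
  plan:
    - [[0, 4, 0], 0, 1]
    - [[0, 4, 0], 0, 1]
    - [[0, 2, -1], 0, 1]
    - [[0, 1, -1], 0, 1]
    - [[0, 0, 0], 0, 1]

```text
time_s: 6.45
ee_pos: [487.1, 174.7, 308.3]
ee_rot: [179.9, 0.3, 0.1]
force: [0.4, 0.0, -3.9]
gripper_width: 33.0
gripper_force: 40.0
```

Request:
move_arm:
  plan:
    - [[0, 0, 0], 0, 1]
    - [[0, 0, 0], 0, 1]

```text
time_s: 6.65
ee_pos: [488.5, 173.1, 311.1]
ee_rot: [180.0, -0.0, -0.1]
force: [0.6, -0.1, -4.9]
gripper_width: 32.6
gripper_force: 40.0
```

```bash
python3 f.py b; python3 w.py b_w.png plunger_foot upper_bush
python3 - <<'E'
import cv2,numpy as np
s=cv2.imread('pics/bs.png')[90:240,290:430];w=cv2.imread('pics/b_w.png');t=cv2.imread('pics/bt.png')[230:380,120:260]
o=np.hstack([cv2.resize(s,(370,396),interpolation=2),cv2.resize(w[120:420,150:480],(430,396),interpolation=2)])
cv2.imwrite('pics/b.png',o)
E
```

```text
6.75 [488.6 173.3 311.3] [180.   -0.1  -0.1] 33.07910642817976 39.99927652766928 [ 0.3  0.7 -4.2]
s plunger_foot [216.7 334.9] 0.96 [ 704.1 -250.2  176.3]
s plunger_foot [255.4 242. ] 0.89 [ 578.  -104.1  176.3]
s plunger_foot [351.3 152.8] 0.64 [481.  180.4 176.3]
s plunger_foot [262.  305.7] 0.62 [ 697.8 -168.3  176.3]
s upper_bush [356.4 161.7] 0.56 [488.4 188.9 155. ]
s upper_bush [199.7 294.9] 0.31 [ 606.9 -227.9  155. ]
t plunger_foot [365.4 245.4] 0.92 [556.3 -80.1 176.3]
t plunger_foot [415.9 245. ] 0.81 [ 555.1 -155.9  176.3]
t plunger_foot [396.  350.1] 0.78 [ 403.4 -117.4  176.3]
[568.  174.6 482.2] [163.9  -0.  -90. ]
plunger_foot [321.3 221.5] 0.93 depth [497.8 172.1 201.3] ray [[568.0108, 174.5674, 482.1905], [-0.2426, -0.0086, -0.9701]]
plunger_foot [462.1 241.4] 0.85 depth [427.  -20.4  25.6] ray [[568.0108, 174.5674, 482.1905], [-0.2733, -0.3778, -0.8846]]
plunger_foot [513.9 134. ] 0.63 depth [576.5 -94.8  11.5] ray [[568.0108, 174.5674, 482.1905], [0.0156, -0.4966, -0.8678]]
upper_bush [294.2 220.3] 0.83 depth [472.7 200.2  95.5] ray [[568.0108, 174.5674, 482.1905], [-0.2389, 0.0642, -0.9689]]
{'time_s': 7.1, 'ee_pos': array([488.3, 174.2, 310.9]), 'ee_rot': array([180.,  -0.,   0.]), 'force': array([-0.7, -0.1, -3.4]), 'gripper_width': 32.94063205743673, 'gripper_force': 39.9992522445973}
```

View pics/b.png

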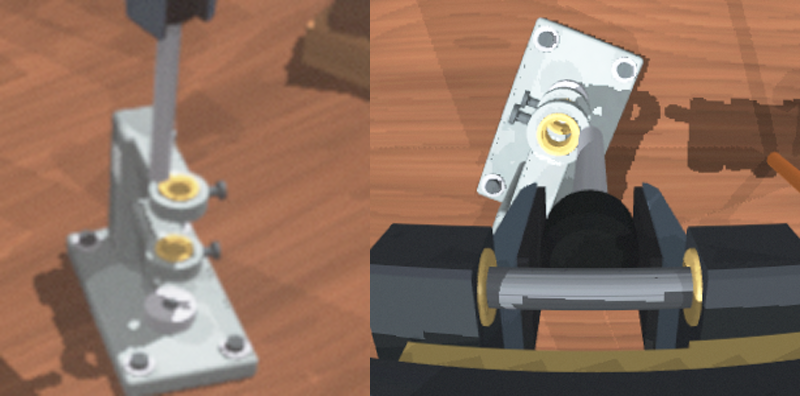

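In the picture the held plunger hangs upright. Its foot is just beside the upper brass bush, which is at scene-crop (180,188) and wrist-crop (558,133). I now fit the brass ring and the shaft numerically.

```bash
cat > ring.py <<'E'
from h import *
np.set_printoptions(precision=1,suppress=True)
def brass(p,uv,r):
    f=cv2.cvtColor(p['frame'],cv2.COLOR_RGB2HSV).astype(int)
    m=((f[...,0]>16)&(f[...,0]<34)&(f[...,1]>110)&(f[...,2]>110)).astype(np.uint8)
    q=np.zeros_like(m);cv2.circle(q,uv,r,1,-1);m*=q
    n,L,st,c=cv2.connectedComponentsWithStats(m,connectivity=8);i=1+np.argmax(st[1:,4])
    cn=max(cv2.findContours((L==i).astype(np.uint8),cv2.RETR_EXTERNAL,cv2.CHAIN_APPROX_NONE)[0],key=len)
    return cv2.fitEllipse(cv2.convexHull(cn)),st[i]
if __name__=='__main__':
    w=env.grab_frame('wrist');s=env.grab_frame('scene');Ls=[]
    for n,p,uv,r in(('w',w,(294,221),25),('s',s,(358,161),12),('s low',s,(357,184),11)):
        e,st=brass(p,uv,r);z=95 if 'low' in n else 155
        print(n,e,st,atz(p,e[0],z,n=='w'))
        if z==155: Ls.append(ray(p,e[0],n=='w'))
    print(tri(Ls))
    # shaft in scene: pixels by depth near the plunger plane
    st=env.state();print(st['ee_pos'],st['time_s'])
    ex=st['ee_pos'];P=s['position'];Rm=rot(s['orientation']);f=240/np.tan(np.radians(s['fovy'])/2)
    for z in(290,178):
        v=Rm.T@(np.array([ex[0],ex[1],z])-P);print('expected px of axis at z',z,s['cx']+f*v[0]/v[2],s['cy']+f*v[1]/v[2])
        row=int(round(s['cy']+f*v[1]/v[2]))
        for rr in (row-4,row,row+2): print(rr,s['z_map'][rr,335:370].round().astype(int).tolist())
    v=w
    for rr in (200,210,215,220,225,230): print(rr,w['z_map'][rr,300:345].round().astype(int).tolist())
E
python3 ring.py
```

```text
w ((292.804931640625, 221.6983184814453), (22.369474411010742, 23.67970085144043), 5.662824630737305) [282 214  23  21 149] [485.9 197.8 155. ]
s ((357.2930908203125, 161.2241668701172), (7.329930305480957, 11.847678184509277), 85.7548599243164) [351 158  12   8  71] [488.3 191.3 155. ]
s low ((355.7093505859375, 183.63027954101562), (7.831479549407959, 12.31612491607666), 93.61711883544922) [350 180  12   8  80] [486.9 192.7  95. ]
(array([483.3, 197.4, 148.7]), [np.float64(1.2703659391415782), np.float64(1.270365939141727)])
[488.3 174.3 310.8] 7.2
expected px of axis at z 290 354.3002593184949 106.0605946922059
102 [1632, 1626, 1641, 1633, 1635, 1637, 1639, 1639, 1637, 1638, 1639, 1633, 1064, 1062, 1057, 1056, 1058, 1056, 1060, 1077, 1078, 1077, 1080, 1082, 1637, 1638, 1637, 1644, 1637, 1644, 1629, 1637, 1644, 1642, 1628]
106 [1625, 1629, 1632, 1624, 1621, 1623, 1623, 1622, 1618, 1626, 1623, 1622, 1625, 1627, 1626, 1091, 1089, 1088, 1085, 1081, 1085, 1085, 1086, 1092, 1623, 1625, 1621, 1628, 1618, 1629, 1627, 1623, 1624, 1616, 1624]
108 [1621, 1618, 1616, 1611, 1621, 1623, 1620, 1
[... 1551 characters left out ...]
493, 493, 494]
220 [398, 397, 398, 398, 397, 338, 337, 336, 336, 336, 336, 309, 0, 301, 299, 297, 297, 296, 296, 296, 295, 296, 298, 299, 301, 304, 308, 309, 475, 474, 475, 476, 476, 475, 475, 475, 476, 476, 496, 495, 494, 495, 495, 496, 495]
225 [356, 354, 351, 346, 341, 340, 337, 338, 338, 339, 298, 290, 286, 284, 282, 281, 278, 280, 279, 278, 279, 279, 279, 283, 283, 286, 289, 289, 296, 478, 477, 477, 475, 477, 480, 499, 497, 499, 499, 497, 0, 497, 498, 497, 499]
230 [341, 340, 340, 340, 340, 338, 339, 337, 340, 343, 279, 276, 273, 269, 269, 268, 267, 267, 267, 266, 267, 268, 268, 269, 271, 272, 276, 274, 279, 478, 477, 479, 480, 500, 499, 499, 500, 500, 499, 500, 500, 501, 499, 498, 497]
```

Run:
```python
from ring import *
P={}
for n in('scene','top','wrist'): P[n]=env.grab_frame(n)
w=P['wrist']['frame'].copy()
for n,im,uv,r in(('scene','scene1.png',(358,161),13),('top','top1.png',(185,298),16),('wrist','b_w.png',(294,222),18)):
    P[n]['frame']=cv2.imread('pics/'+im)[:,:,::-1].copy()
    e,st=brass(P[n],uv,r);print(n,e,st,atz(P[n],e[0],155,n=='wrist'))
    # bbox centre
    c=(st[0]+st[2]/2-.5,st[1]+st[3]/2-.5);print('  bbox',c,atz(P[n],c,155,n=='wrist'))
e,st=brass(P['scene'],(357,184),12);print('low',e,st,atz(P['scene'],e[0],95))
cv2.imwrite('pics/c.png',np.hstack([cv2.resize(w[180:260,250:350],(400,320),interpolation=0),cv2.resize(P['top']['frame'][260:340,140:240],(400,320),interpolation=0)])[:,:,::-1])
```

```text
scene ((357.214599609375, 161.1759490966797), (7.6581854820251465, 11.73304271697998), 87.39310455322266) [351 158  12   8  69] [488.1 191.3 155. ]
  bbox (np.float64(356.5), np.float64(161.5)) [488.  189.5 155. ]
top ((184.5106201171875, 297.90863037109375), (18.85400390625, 19.64335060119629), 44.98332214355469) [175 289  20  19 232] [485.4 194.5 155. ]
  bbox (np.float64(184.5), np.float64(298.0)) [485.2 194.5 155. ]
wrist ((292.6040344238281, 221.45645141601562), (21.485023498535156, 24.473522186279297), 66.73969268798828) [281 214  24  19 148] [486.1 198.2 155. ]
  bbox (np.float64(292.5), np.float64(223.0)) [484.6 198.3 155. ]
low ((355.7093505859375, 183.63027954101562), (7.831479549407959, 12.31612491607666), 93.61711883544922) [350 180  12   8  80] [486.9 192.7  95. ]
```

View pics/c.png

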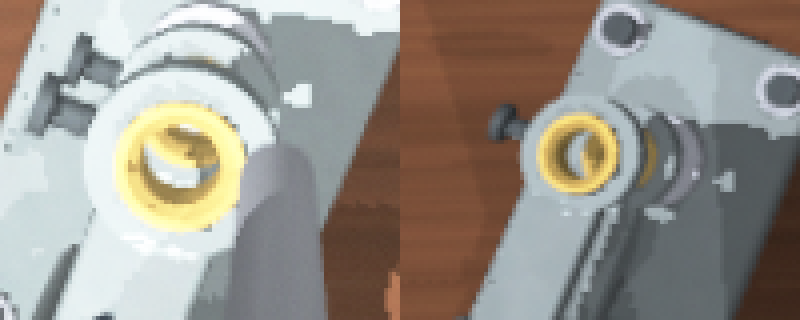

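The left crop gives the ring centre at wrist pixel (294.5,221.5), and the right crop gives top pixel (184.5,298). All views together put the bush axis at about (486.5,195.5). I move above it and check again.

Request:
move_arm:
  plan:
    - [[-0.2, 1.1, 0], 0, 1]
    - [[0, 1.0, 0], 0, 1]
    - [[0, 0, -1], 0, 1]
    - [[0, 0, 0], 0, 1]
    - [[0, 0, 0], 0, 1]

```text
time_s: 7.85
ee_pos: [485.9, 195.3, 300.1]
ee_rot: [179.9, 0.1, 0.0]
force: [-0.3, 0.5, -3.8]
gripper_width: 33.2
gripper_force: 40.0
```

```bash
python3 f.py d; python3 w.py d_w.png upper_bush plunger_foot
python3 - <<'E'
import cv2,numpy as np
s=cv2.imread('pics/ds.png')[130:200,325:395];w=cv2.imread('pics/d_w.png')[180:260,270:350]
cv2.imwrite('pics/d.png',np.hstack([cv2.resize(s,(400,400),interpolation=0),cv2.resize(w,(400,400),interpolation=0)]))
E
```

```text
7.95 [486.3 195.2 300.7] [180.  -0.   0.] 32.6962279857939 39.999248469248414 [ 0.5 -0.1 -3.3]
s plunger_foot [251.9 240. ] 0.85 [ 561.4 -101.4  165.7]
s plunger_foot [357.1 156.1] 0.84 [485.6 192.2 165.7]
s plunger_foot [260.5 310. ] 0.67 [ 696.1 -170.5  165.7]
s plunger_foot [219.7 333.4] 0.61 [ 697.1 -242.4  165.7]
t plunger_foot [416.5 247.6] 0.96 [ 552.5 -159.1  165.7]
t plunger_foot [399.1 350.4] 0.76 [ 401.8 -123.9  165.7]
t plunger_foot [365.7 245.1] 0.6 [558.2 -81.9 165.7]
t upper_bush [211.8 299.2] 0.44 [482.5 153.2 155. ]
[566.  195.9 472.1] [163.9  -0.  -90. ]
upper_bush [315.9 220.6] 0.8 depth [495.9 197.6 188.8] ray [[566.0175, 195.91, 472.093], [-0.2404, 0.0058, -0.9707]]
plunger_foot [528.8 135. ] 0.83 depth [575.4 -95.2   7.1] ray [[566.0175, 195.91, 472.093], [0.0171, -0.5305, -0.8475]]
plunger_foot [541.3 261.7] 0.72 depth [ 389.8 -143.4    8.6] ray [[566.0175, 195.91, 472.093], [-0.2933, -0.5647, -0.7714]]
plunger_foot [319.2 224.4] 0.71 depth [495.5 195.  199.2] ray [[566.0175, 195.91, 472.093], [-0.2503, -0.0031, -0.9682]]
{'time_s': 8.3, 'ee_pos': array([486.3, 195.2, 300.9]), 'ee_rot': array([180.,  -0.,   0.]), 'force': array([-0. ,  0.2, -3.4]), 'gripper_width': 33.04832864973375, 'gripper_force': 39.99921826645732}
```

View pics/d.png

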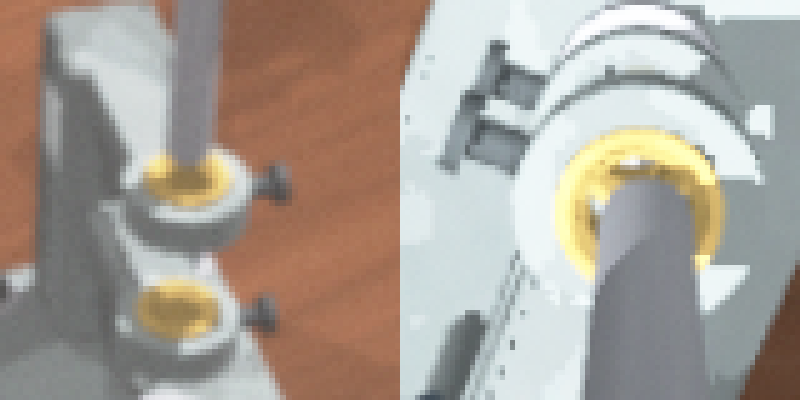

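In both views the foot sits over the brass mouth. The wrist crop has the ring centre at (639,210) and the shaft at (647), so the foot is about 1 mm off in -y. I correct that and lower, watching the forces.

Request:
move_arm:
  plan:
    - [[-0.05, 0.1, -0.3], 0, 1]
    - [[0, 0, -0.7], 0, 1]
    - [[0, 0, -0.5], 0, 1]
    - [[0, 0, -0.5], 0, 1]
    - [[0, 0, 0], 0, 1]

```text
time_s: 8.8
ee_pos: [485.2, 196.1, 279.6]
ee_rot: [179.9, 0.1, 0.0]
force: [0.3, -0.6, -3.6]
gripper_width: 33.0
gripper_force: 40.0
```

Request:
move_arm:
  plan:
    - [[0, 0, -0.7], 0, 1]
    - [[0, 0, -0.7], 0, 1]
    - [[0, 0, -0.7], 0, 1]
    - [[0, 0, -0.7], 0, 1]
    - [[0, 0, 0], 0, 1]

```text
time_s: 9.3
ee_pos: [485.0, 196.1, 251.4]
ee_rot: [179.9, 0.1, 0.0]
force: [0.4, -0.4, -4.0]
gripper_width: 33.0
gripper_force: 40.0
```

Request:
move_arm:
  plan:
    - [[0, 0, 0], 0, 1]
    - [[0, 0, -0.5], 0, 1]
    - [[0, 0, -0.5], 0, 1]
    - [[0, 0, -0.5], 0, 1]
    - [[0, 0, 0], 0, 1]

```text
time_s: 9.8
ee_pos: [485.2, 196.1, 236.8]
ee_rot: [180.0, 0.1, 0.0]
force: [-0.9, 0.3, -3.1]
gripper_width: 32.7
gripper_force: 40.0
```

```bash
python3 f.py e|head -1
python3 - <<'E'
import cv2
cv2.imwrite('pics/e.png',cv2.resize(cv2.imread('pics/es.png')[90:220,310:410],(600,600*130//100//1)[:2],interpolation=2)[:600])
E
```

```text
9.9 [485.7 196.3 237.6] [180.   0.   0.] 33.20966729940297 39.99920052126981 [-0.1 -0.5 -3. ]
```

View pics/e.png

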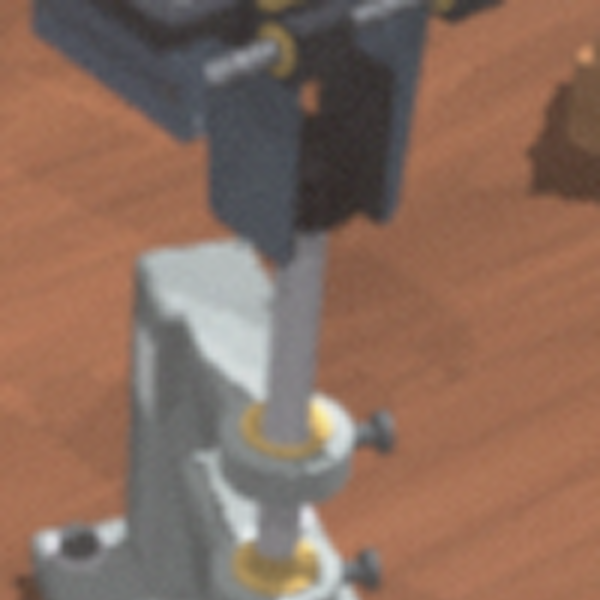

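The plunger is through the upper bush, with its foot (275,550) centred over the lower mouth and no side force. I keep lowering.

Request:
move_arm:
  plan:
    - [[0, 0, -0.5], 0, 1]
    - [[0, 0, -0.5], 0, 1]
    - [[0, 0, -0.5], 0, 1]
    - [[0, 0, -0.5], 0, 1]
    - [[0, 0, 0], 0, 1]

```text
time_s: 10.6
ee_pos: [485.1, 196.1, 216.7]
ee_rot: [179.9, 0.1, 0.0]
force: [0.2, 0.0, -3.2]
gripper_width: 32.9
gripper_force: 40.0
```

Request:
move_arm:
  plan:
    - [[0, 0, -0.5], 0, 1]
    - [[0, 0, -0.6], 0, 1]
    - [[0, 0, -0.6], 0, 1]
    - [[0, 0, 0], 0, 1]
    - [[0, 0, 0], 0, 1]

```text
time_s: 11.1
ee_pos: [485.7, 196.3, 200.6]
ee_rot: [180.0, 0.0, 0.0]
force: [-0.4, 0.1, -3.3]
gripper_width: 33.0
gripper_force: 40.0
```

Request:
move_arm:
  plan:
    - [[0, 0, -0.4], 0, 1]
    - [[0, 0, -0.4], 0, 1]
    - [[0, 0, 0], 0, 1]
    - [[0, 0, 0], 0, 1]
    - [[0, 0, 0], 0, 1]

```text
time_s: 11.6
ee_pos: [485.9, 196.4, 192.9]
ee_rot: [-180.0, -0.0, 0.0]
force: [-0.8, -0.3, -3.0]
gripper_width: 32.5
gripper_force: 40.0
```

Run:
```python
from h import *
np.set_printoptions(precision=1,suppress=True)
s=env.grab_frame('scene');save(s,'end.png');st=env.state()
for k in('time_s','ee_pos','ee_rot','force','gripper_width','gripper_force','qvel'):print(k,st[k])
cv2.imwrite('pics/endc.png',cv2.resize(s['frame'][120:240,300:420],(600,600),interpolation=2)[:,:,::-1])
```

```text
time_s 11.65
ee_pos [485.9 196.4 192.9]
ee_rot [-180.   -0.    0.]
force [-0.2 -0.1 -3.4]
gripper_width 32.74380153594838
gripper_force 39.99926368589513
qvel [-0.1 -0.  -0.1 -0.   0.   0.1]
```

View pics/endc.png

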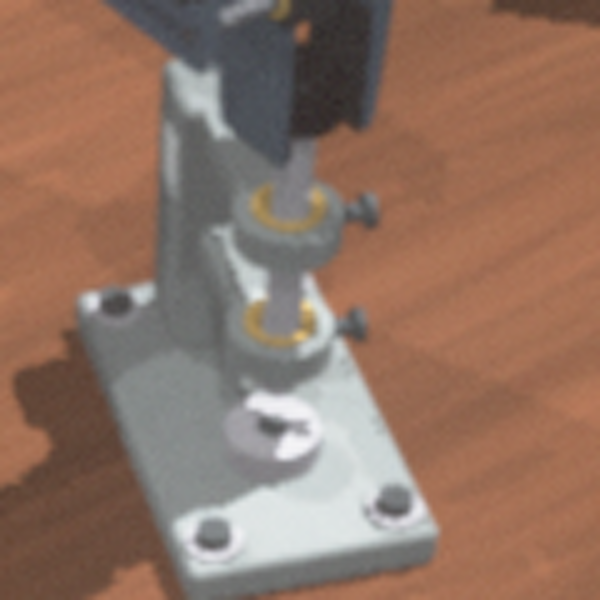

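The shaft runs through both brass bushes and clear of the anvil at (275,430), with its foot about 22.5 mm above it. One last 2 mm trim, then I hand in.

Request:
move_arm:
  plan:
    - [[0, 0, -0.2], 0, 1]
    - [[0, 0, 0], 0, 1]
    - [[0, 0, 0], 0, 1]
    - [[0, 0, 0], 0, 1]
    - [[0, 0, 0], 0, 1]

```text
time_s: 12.15
ee_pos: [485.8, 196.3, 190.8]
ee_rot: [180.0, -0.0, 0.0]
force: [-0.1, -0.4, -3.1]
gripper_width: 33.2
gripper_force: 40.0
```

```bash
python3 -c "
from workcell import env
s=env.state();print(s['ee_pos'],s['force'],s['gripper_force']);print(env.job_done())"
```

```text
[485.77241866 196.33633133 190.81786679] [-0.07292087 -0.43798971 -3.11479969] 39.99925152515061
the job is handed in; nothing more can be done
None
```

I handed in the job at about 12 s. The long plunger is held upright and still through both bushes, its foot about 20 mm above the anvil by the arm's position reading, with no anvil contact force seen; the hand-in call returned no verdict.

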